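Load two discs in a clamshell drilling jig, pin it and hold it shut

ROBOT

A 7-joint arm with a two-finger parallel gripper is mounted at the origin on the work surface. World frame = base frame: x ahead of the robot, y to its left, z up, the work surface at z = 0. Lengths are in m, angles in rad, forces in N, time in s.
With the tool pointing down it reaches from about 0.4 to 0.875 m from the base axis. Payload 19.3 kg.
Tool frame: the origin (TCP) lies midway between the tips of the shut fingers; the grasp point (between the pads) lies 19 mm behind it (bot.pinch_z is the distance from the TCP to the grasp point, in m); z points along the fingers, y is the direction in which the jaws open and shut (so a half turn about z gives the same grasp; the last joint's range is limited). The gripper opens to 85 mm and grips with 20 to 120 N. Pads are 22 mm wide; open, the fingers measure 114 mm over their backs; the gripper's body (76 mm by 85 mm) begins 54 mm behind the grasp point. The pads swing forward as they close: fully open they stand 13 mm farther back than shut.
Start: joints at [1.229, 0.521, -0.036, 1.599, 0.021, 1.021, -0.113], TCP at [0.168, -0.602, 0.231] pointing down, gripper open.
Joint ranges: [-2.91, 2.91], [-0.3, 2.13], [-1.5, 1.42], [0.17, 2.43], [-1.26, 4.41], [0.16, 1.93], [-2.52, 2.52]. Speed limits (rad/s): [1.89, 1.89, 2.39, 2.39, 3.01, 3.01, 3.01].

INTERFACE

Orientations are given as [roll, pitch, yaw] about the fixed x, y, z axes, in that order (R = Rz(yaw) Ry(pitch) Rx(roll)).
In Python, from workcell import bot gives the robot as it stands. The module is installed in compiled form; this text tells all that it offers.
- The arm moves only by the tool move_arm, never from a script. Its argument "moves" is text: rows parted by semicolons, each of 4 numbers parted by spaces: the shift along the tool's x, y, z in mm, then the turn about the tool's z in rad. In form: dx dy dz yaw; .... A call has exactly 10 rows; each row is the pose to reach, as a shift and turn from the pose commanded when the call began, along the tool's axes at that moment; what a row does not reach only later rows make up. A row lasts 1/12 s, in which the tool goes at most 41.7 mm and 7.16 degrees, less where a joint would pass 70% of its speed; a pose out of reach is approached as far as the arm can. A call with a gripper value outside its range is refused whole. "grip" is the opening, from 0 (shut) to 1 (fully open), set as the call begins (left out, the last holds). The fingers move at their own pace and stop on an object; "grip_force" is the grip in N (left out, the last holds). Time passes only in rows, so rows that repeat a pose let the fingers close, or fill a call up. It gives the time, the measured TCP pose, the force and the opening at its end, in the units of the state.
- bot.observe(): the state, without advancing time (a new reading comes with each control period).
- bot.grab_frame(name): name is "scene" or "top"; returns a dict with "frame" (384x512x3 uint8, red, green, blue), "z_map" (384x512 float32, m along the optical axis (not along the pixel's ray), 0 where there is no reading), "K" (3x3 intrinsics, pixels), "eye" and "attitude" of the camera in the world. Camera axes: x right, y up, looking along -z (the intrinsics and any distortion apply to the point x, -y, -z); pixel columns grow to the right and rows downward; lengths in m; the calibration is good to about 2 mm. A picture is of the moment at which its call begins.
- bot.job_done(): hands the job in, once; it reports no verdict.
Trained networks look in a picture, given as the dict that the camera call returned (one of the last four; its "shot" number tells which), for a name from the list of things; names that differ only in an ending like _2 or _b are one class to them, and where a whole thing is asked for, a point or a joint stands for the part that bears it (a point fixed in the world has none). Each returns a list of dicts, best first, with "conf" (0 to 1); they miss things now and then, are a little off and sometimes report something else, mostly with a low value. They report only what shows in the picture. A call takes as long as a camera call. They do not tell look-alikes from the thing itself.
- bot.search_frame(picture, label): "at" ([column, row] in pixels, amid what is visible of it).
- bot.pinpoint(picture, label): "at" ([column, row] in pixels: a listed point, or the origin of a listed thing).
The state is a dict: "clock": time; "qpos": joint angles; "qd": joint speeds; "joint_efforts": joint torques, N m; "position": TCP position; "tool_rot": TCP orientation; "force": force on the tool from outside, world axes, zero at the start; "moment": the same for the moment, N m; "grip_width": finger opening in m.
Only numpy, scipy, OpenCV 4.12 (cv2) and the standard library are available. Lean on these libraries where they do the work, as an engineer would, in place of code of your own. Each camera call takes 0.05 s, during which the arm holds its last target. There are 200 camera calls.

TASK

Lay two of the three loose wooden discs flat in the tray of the open clamshell drilling jig (the third stays on the bench), then swing the hinged lid shut over them. Take the slim-headed long pin from the rack (leave the short wide-headed one there) and push it down through the lid hole into the base hole, then press the lid fully shut with the pin's collar against the spring in its hinge. Finish like that, still gripping the pin and pressing: do not let go.

Things in the scene. Friction and masses are not known exactly. Their poses are not given: they have to be found in the camera images.
- disc_a: plain wooden disc, 40 mm across, 20 mm thick, about 20 g, lying flat on the bench; origin at the centre of its underside, z up. The three discs are alike
- disc_b: plain wooden disc, 40 mm across, 20 mm thick, about 20 g, lying flat on the bench; origin at the centre of its underside, z up. The three discs are alike
- disc_c: plain wooden disc, 40 mm across, 20 mm thick, about 20 g, lying flat on the bench; origin at the centre of its underside, z up. The three discs are alike
- jig: lower half of the plywood jig, fixed to the bench: 170 mm (its x) by 140 mm (its y), top at 26 mm. Origin at the centre of its underside, on the bench. z up. Its tray is an open pocket 150 mm (x) by 90 mm (y), from y = -30 to +60 mm, floor 5 mm above the bench, walls up to 26 mm. A solid block fills y = -70 to -30 mm and carries the pin hole. The lid's hinge runs along x at y = +70 mm. Two discs lie well side by side at x = -35 and +35 mm, y about 0 to 15 mm
- tray_center (a point): middle of the tray floor, at (0, 15, 5) mm in the jig's frame
- base_hole (a point): mouth of the vertical pin hole in the base, 14 mm across, right through, at (0, -50, 26) mm in the jig's frame
- hinge (a point): middle of the lid's hinge line, at (0, 70, 26) mm in the jig's frame; the hinge axis is the jig's x
- lid (a joint): lid angle in rad: 0 closed (flat over the base, from the hinge towards the jig's -y), 1.57 upright, 1.95 leaning back. Starts at 1.65 to 1.85, its edge then 165 mm above the bench: pass over it. A plate 170 (x) by 140 by 10 mm, 0.18 kg, underside through the hinge line. The stiff hinge (0.16 N m) stays where left; swing it over by pushing its outer face with shut fingers, then press down
- gap (a joint): springing of the hinge in rad, added to the lid's angle: the spring lifts the closed lid to 0.03 (3.6 mm at the pin hole), 0 is pressed fully shut. About 4 N down at the pin hole closes it; a firm stop follows
- lid_hole (a point): centre of the lid's pin hole on its outer (upper when shut) face; 15 mm across, 120 mm from the hinge. It lies over the base hole when the lid is shut
- lid_edge (a point): middle of the lid's free edge on its outer face, 140 mm from the hinge
- rack: fixed wooden block 130 mm (its x) by 50 mm (y) by 45 mm high with two 15 mm through holes at x = -35 and +35 mm, the pins standing in them on their collars. Origin under its centre
- pin: the long pin, metal, about 100 g, upright: shank 12 mm across and 32 mm long with a 7 mm tapered tip, then a collar 30 mm across and 6 mm thick, then a slim round head 20 mm across and 32 mm tall to grip. 70 mm in all. Origin at the tip (bottom), z up towards the head. In the rack its tip is 13 mm above the bench and its collar's underside at 45 mm; through the shut jig its tip is 4 mm above the bench
- short_pin: a shorter pin in the rack's other hole, not for this job: shank 15 mm, collar 30 mm, wide flat head 40 mm across and 14 mm tall. Origin at the bottom of its shank
Mind the look-alikes: they are no part of the job. What is shaped like the pin but purple or yellow is not meant.

How it is judged:
By the outcome, as a careful person would: the job done as asked, in the order asked, and still so for the second after the job is handed in, while the arm keeps its last pose, push and grip.
It also fails if it takes over 72 s, if anything falls off the work surface, if the arm or the gripper's body presses on something with over 40 N, if the wrist force passes 120 N, or if a joint passes its speed limit or range.

## Working session

There is one attempt and no reset: what is moved stays moved. The work goes in short steps, Python scripts to look and compute and a tool call to move; the robot and the scene stay as the last step left them, time stands still between calls to the robot, and variables do not carry over. Pictures are saved under pics/ and viewed, about 8 in all and at most 12, crops included, and the job is handed in when it is done.

Besides the shell and the picture viewer there is one more tool, called after "Emit:" in YAML: its name, and indented under it one key for each argument. move_arm: Moves the arm, as the interface text tells. Its arguments: {"type":"object","properties":{"moves":{"type":"string"},"grip":{"type":"number"},"grip_force":{"type":"number"}},"required":["moves"]}

```bash
mkdir -p pics
cat > h.py <<'E'
import numpy as np, cv2
from workcell import bot
def R(p): 
    a=np.array(p["attitude"],float)
    if a.shape==(3,3): return a
    from scipy.spatial.transform import Rotation as Ro
    return (Ro.from_euler('xyz',a) if a.size==3 else Ro.from_quat(a)).as_matrix()
def w(p,uv,z=None):
    """world point of pixel: by depth, or on plane z"""
    K=np.array(p["K"]); u,v=uv
    d=np.array([(u-K[0,2])/K[0,0],-(v-K[1,2])/K[1,1],-1.])
    d=R(p)@d; e=np.array(p["eye"])
    if z is None:
        return e+d*p["z_map"][int(round(v)),int(round(u))]
    return e+d*(z-e[2])/d[2]
def cloud(p):
    K=np.array(p["K"]); Z=p["z_map"]; v,u=np.indices(Z.shape)
    d=np.stack([(u-K[0,2])/K[0,0],-(v-K[1,2])/K[1,1],-np.ones_like(Z)],-1)*Z[...,None]
    P=d@R(p).T+np.array(p["eye"]); P[Z==0]=np.nan; return P
E
python3 - <<'E'
from h import *
np.set_printoptions(precision=4,suppress=True)
for n in("top","scene"):
    p=bot.grab_frame(n); cv2.imwrite(f"pics/{n}0.png",cv2.resize(p["frame"][...,::-1],(768,576)))
    print(n,{k:(v if k not in("frame","z_map") else 0) for k,v in p.items()})
    for l in["disc_a","pin","short_pin","rack","jig","tray_center","base_hole","hinge","lid_hole","lid_edge"]:
        for f in(bot.pinpoint,bot.search_frame):
            try:r=f(p,l)
            except Exception as e: print(l,e);continue
            print(l,f.__name__,[(np.round(x["at"],1).tolist(),round(x["conf"],2),np.round(w(p,x["at"]),3).tolist()) for x in r[:5]])
print(bot.observe())
E
```

```text
top {'frame': 0, 'z_map': 0, 'K': array([[425.7498,   0.    , 260.9062],
       [  0.    , 425.7498, 188.1396],
       [  0.    ,   0.    ,   1.    ]]), 'eye': array([ 0.3456, -0.0582,  0.8459]), 'attitude': array([ 0.2242, -0.0021, -1.4644]), 'shot': 1}
disc_a call [([330.9, 168.6], 0.82, [0.588, -0.175, 0.021]), ([325.6, 230.7], 0.64, [0.462, -0.174, 0.019]), ([404.7, 195.6], 0.62, [0.549, -0.326, 0.018])]
disc_a call [([321.7, 233.4], 0.78, [0.456, -0.167, 0.021]), ([332.7, 165.6], 0.69, [0.594, -0.178, 0.022]), ([402.1, 191.4], 0.63, [0.557, -0.32, 0.018])]
pin call [([224.5, 245.2], 0.7, [0.409, 0.014, 0.067]), ([267.2, 233.0], 0.63, [0.439, -0.061, 0.07]), ([271.7, 190.8], 0.52, [0.518, -0.062, 0.073]), ([224.3, 213.7], 0.44, [0.47, 0.023, 0.05])]
pin call [([222.3, 210.6], 0.63, [0.472, 0.026, 0.067]), ([222.4, 243.0], 0.61, [0.413, 0.018, 0.071]), ([273.2, 186.3], 0.57, [0.525, -0.063, 0.082]), ([268.3, 231.4], 0.45, [0.443, -0.063, 0.071])]
short_pin call [([270.9, 157.0], 0.89, [0.586, -0.053, 0.065])]
short_pin call [([273.8, 151.4], 0.55, [0.598, -0.058, 0.063]), ([135.5,
[... 3333 characters left out ...]
.1], 0.97, [0.581, 0.25, 0.106])]
lid_edge call [([373.6, 122.7], 0.92, [0.588, 0.266, 0.158])]
lid_edge call [([365.4, 145.4], 0.76, [0.591, 0.247, 0.103]), ([194.9, 220.5], 0.17, [0.467, -0.174, 0.019])]
{'clock': 2.1, 'qpos': array([ 1.2288,  0.5214, -0.0364,  1.5995,  0.0212,  1.0211, -0.1128]), 'qd': array([-0.0013, -0.0012,  0.0002, -0.0005, -0.0025,  0.0022,  0.0014]), 'joint_efforts': array([  0.0004, -92.6834,   1.9786, -37.0243,   0.018 ,   0.0018,
        -0.    ]), 'position': array([ 0.1678, -0.602 ,  0.2313]), 'tool_rot': array([-3.1416, -0.0001,  0.2718]), 'force': array([-0.0722, -1.2963,  0.1024]), 'moment': array([0.0018, 0.0079, 0.0133]), 'grip_width': 0.08566077352744206}
```

View pics/top0.png

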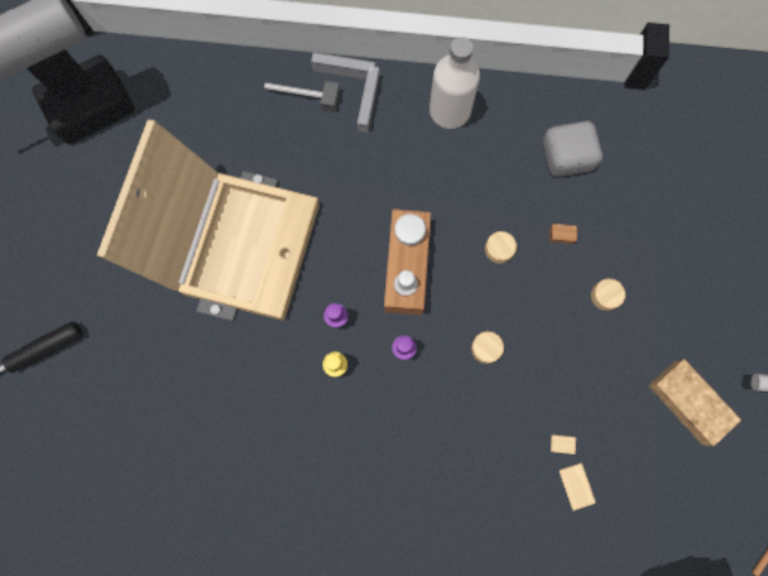

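```bash
cat > m.py <<'E'
from h import *
np.set_printoptions(precision=4,suppress=True)
p=bot.grab_frame("top");q=bot.grab_frame("scene")
for n,p in(("top",p),("scene",q)):
    C=cloud(p);np.save(n+".npy",C)
    # discs: circle through points 17..23mm
    for c in((.59,-.178),(.46,-.172),(.558,-.325)):
        m=(abs(C[...,2]-.02)<.004)&(np.hypot(C[...,0]-c[0],C[...,1]-c[1])<.04)
        P=C[m].astype(float);u=(P[:,:2].max(0)+P[:,:2].min(0))/2
        print(n,"disc",c,u,P[:,:2].mean(0),np.median(P[:,2]),len(P),np.ptp(P[:,:2],axis=0))
    for c in((.525,-.063),(.443,-.062),(.475,.024),(.413,.017),(.595,-.056)):
        m=(C[...,2]>.055)&(np.hypot(C[...,0]-c[0],C[...,1]-c[1])<.028)
        P=C[m].astype(float); zt=np.percentile(P[:,2],95);T=P[P[:,2]>zt-.004]
        print(n,"pin",c,zt,(T[:,:2].max(0)+T[:,:2].min(0))/2,T[:,:2].mean(0),len(T),p["frame"][m].mean(0))
    m=(abs(C[...,2]-.045)<.003)&(abs(C[...,0]-.55)<.09)&(abs(C[...,1]+.055)<.06)
    print(n,"rack",cv2.minAreaRect(C[m][:,:2].astype(np.float32)*1000))
    m=(abs(C[...,2]-.026)<.003)&(abs(C[...,0]-.57)<.13)&(C[...,1]>.06)&(C[...,1]<.27)
    print(n,"jigtop",cv2.minAreaRect(C[m][:,:2].astype(np.float32)*1000))
    m=(C[...,2]>.05)&(abs(C[...,0]-.57)<.13)&(C[...,1]>.18)
    P=C[m].astype(float);c=P.mean(0);_,s,V=np.linalg.svd(P-c,full_matrices=False);print("lid",c,V[2],s,P[:,2].max(),len(P),cv2.minAreaRect((P[P[:,2]>.13][:,:2]*1000).astype(np.float32)))
E
python3 m.py
python3 - <<'E'
import cv2
a=cv2.imread('pics/top0.png');b=cv2.imread('pics/scene0.png')
import numpy as np
x=cv2.resize(a[200:420,300:480],None,fx=2,fy=2);y=cv2.resize(b[210:400,310:500],None,fx=2.1,fy=2.3)
h=max(x.shape[0],y.shape[0]);o=np.zeros((h,x.shape[1]+y.shape[1],3),np.uint8);o[:x.shape[0],:x.shape[1]]=x;o[:y.shape[0],x.shape[1]:]=y
cv2.imwrite('pics/crop0.png',o);print(o.shape)
E
```

```text
top disc (0.59, -0.178) [ 0.599  -0.1804] [ 0.5986 -0.1799] 0.01938827407521493 295 [0.0392 0.0388]
top disc (0.46, -0.172) [ 0.4606 -0.1722] [ 0.4609 -0.1723] 0.0193709332097593 322 [0.0377 0.0379]
top disc (0.558, -0.325) [ 0.549  -0.3274] [ 0.5485 -0.3271] 0.019501429453517405 303 [0.039  0.0386]
top pin (0.525, -0.063) 0.08412196789834622 [ 0.5257 -0.0575] [ 0.5255 -0.0575] 79 [201.4821 202.0179 201.75  ]
top pin (0.443, -0.062) 0.07106329362876523 [ 0.4461 -0.0639] [ 0.4461 -0.0637] 77 [154.0833  95.3229 178.2708]
top pin (0.475, 0.024) 0.07150616202944453 [0.4776 0.0273] [0.4776 0.0275] 74 [150.86  94.06 174.77]
top pin (0.413, 0.017) 0.07173754884912034 [0.4162 0.0205] [0.4164 0.0208] 77 [243.2727 225.2828 126.2929]
top pin (0.595, -0.056) 0.06657206977809155 [ 0.5957 -0.0555] [ 0.5958 -0.0553] 279 [217.8788 217.2303 216.0515]
top rack ((561.1219482421875, -56.59898376464844), (130.50115966796875, 49.969486236572266), 1.4875233173370361)
top jigtop ((564.8848266601562, 162.09466552734375), (152.91091918945312, 170.82949829101562), 81.41088104248047)
lid [0.5762 0.2545 0.1127] 
[... 779 characters left out ...]
254] 36 [128.3939  68.3182 157.1212]
scene pin (0.413, 0.017) 0.07045420881781357 [0.4196 0.0189] [0.4197 0.0185] 33 [209.2698 186.381   12.1587]
scene pin (0.595, -0.056) 0.06600326683951734 [ 0.6002 -0.0573] [ 0.5998 -0.0577] 189 [213.3617 212.1404 214.2085]
scene rack ((563.8101196289062, -57.44453430175781), (132.12600708007812, 51.338600158691406), 1.8489115238189697)
scene jigtop ((566.5224609375, 160.39321899414062), (153.10841369628906, 175.01611328125), 81.88084411621094)
lid [0.5822 0.3109 0.112 ] [ 0.1802  0.0405 -0.9828] [11.8274  3.0756  2.1747] 0.31559853467813653 3094 ((543.3075561523438, 742.99609375), (235.90780639648438, 1024.2384033203125), 8.815109252929688)
(440, 759, 3)
```

View pics/crop0.png

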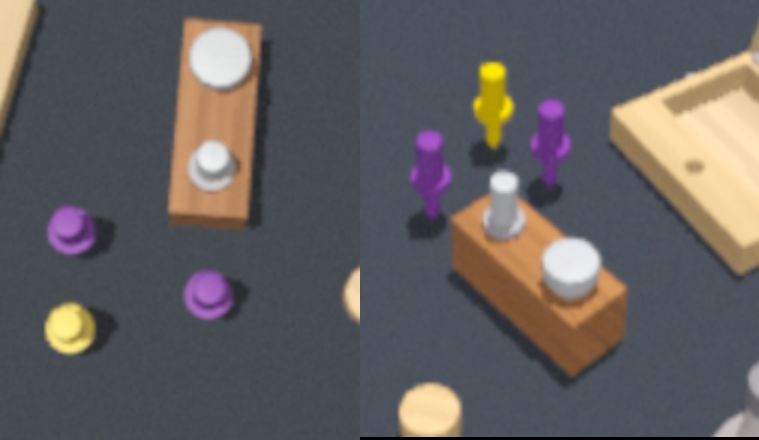

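Run:
```python
import numpy as np
np.set_printoptions(precision=4,suppress=True)
for n in("top","scene"):
    C=np.load(n+".npy").astype(float)
    m=(abs(C[...,2]-.026)<.003)&(abs(C[...,0]-.57)<.13)&(C[...,1]>.05)&(C[...,1]<.27)
    P=C[m][:,:2]; y0=-.15
    for it in range(4):
        ax=np.array([np.cos(y0),np.sin(y0)]);ay=np.array([-np.sin(y0),np.cos(y0)])
        X=P@ax;Y=P@ay; xm=(np.percentile(X,.3)+np.percentile(X,99.7))/2
        b=np.arange(xm-.07,xm+.07,.005);f=[Y[(X>=i)&(X<i+.005)].min() for i in b]
        s=np.polyfit(b,f,1); y0+=np.arctan(s[0])
    b=np.arange(np.min(Y)+.01,np.min(Y)+.13,.01)
    lo=np.array([X[(Y>=i)&(Y<i+.01)].min() for i in b]);hi=np.array([X[(Y>=i)&(Y<i+.01)].max() for i in b])
    sl=np.polyfit(b,lo,1)[0],np.polyfit(b,hi,1)[0]
    xm=(np.median(lo)+np.median(hi))/2
    yf=np.median(f)
    # pocket front wall y=-30 -> inner boundary
    g=[]
    for i in np.arange(xm-.06,xm-.02,.005):
        q=np.sort(Y[(X>=i)&(X<i+.005)]);d=np.diff(q);k=d.argmax();g.append(q[k])
    o=ax*xm+ay*(yf+.07)
    print(n,"yaw",y0,"side slopes",sl,"w",np.median(hi-lo),"origin",o,"blockdepth",np.median(g)-yf,"hole",o-ay*.05)
    # hole: points well below the top near there
    h=o-ay*.05; m=(np.hypot(C[...,0]-h[0],C[...,1]-h[1])<.014)&(C[...,2]<.021); print("holepts",m.sum(),C[m].mean(0))
    D=C-np.r_[o,0]; x=D[...,:2]@ax;y=D[...,:2]@ay;z=C[...,2]
    m=(abs(x)<.06)&(y>.068)&(y<.125)&(z>.06)&(z<.15); s=np.polyfit(z[m],y[m],1);print("lid angle",np.pi/2+np.arctan(s[0]),"top z",z[(abs(x)<.06)&(y>.068)&(y<.13)].max(), "hinge z at y70",(.07-s[1])/s[0], m.sum())
```

```text
top yaw -0.14705700552970616 side slopes (np.float64(-0.0011293181100486323), np.float64(0.0016277878982720727)) w 0.16974738542529644 origin [0.5639 0.1565] blockdepth 0.03942565126199024 hole [0.5566 0.107 ]
holepts 32 [0.5601 0.1097 0.0086]
lid angle 1.875585788936927 top z 0.1616664942196937 hinge z at y70 0.025432733428645528 2340
scene yaw -0.1514874625966801 side slopes (np.float64(0.011908619359190442), np.float64(-0.0023154212096127406)) w 0.17040880249166548 origin [0.5665 0.155 ] blockdepth 0.03975768674418034 hole [0.559  0.1056]
holepts 12 [0.5536 0.1109 0.0169]
lid angle 1.878969987195536 top z 0.16098012631066805 hinge z at y70 0.024507561230807058 1481
```

Emit:
move_arm:
  moves: "20 -11 4 0.04;55 -30 10 0.08;90 -49 20 0.12;125 -68 30 0.17;160 -87 40 0.22;195 -106 50 0.27;230 -125 60 0.32;265 -144 70 0.37;300 -163 80 0.42;335 -183 85 0.42"
  grip: 0.72

```text
clock: 3.03
position: [0.4423, -0.3342, 0.1454]
tool_rot: [-3.141, 0.001, -0.152]
force: [0.4, -0.1, -0.1]
grip_width: 0.0615
```

```bash
cat >> h.py <<'E'
def go(x,y,z,yaw=-.149,frm=None):
    """shift in the tool's axes (mm) and turn from the present pose to a world target (tool down)"""
    s=bot.observe(); P=np.array(s["position"]) if frm is None else np.array(frm[:3]); t=s["tool_rot"][2] if frm is None else frm[3]
    d=np.array([x,y,z])-P; c,n=np.cos(t),np.sin(t)
    return np.round([1e3*(d[0]*c+d[1]*n),1e3*(d[0]*n-d[1]*c),-1e3*d[2],t-yaw],3)
def jig(x,y,o=(.5652,.1558),a=-.149):
    c,s=np.cos(a),np.sin(a);return o[0]+c*x-s*y,o[1]+s*x+c*y
E
python3 - <<'E'
from h import *
np.set_printoptions(precision=4,suppress=True)
s=bot.observe();print(s["clock"],s["position"],s["tool_rot"],s["force"])
A=(.6004,-.181,.002);print(go(*A))
print(go(*jig(.035,.014),.05,frm=(*A,-.149)))
E
```

```text
3.0333 [ 0.4423 -0.3342  0.1454] [-3.1414  0.0006 -0.1519] [ 0.4266 -0.1389 -0.0723]
[ 133.143 -175.354  143.404   -0.003]
[ -49.808 -341.843  -48.       0.   ]
```

Emit:
move_arm:
  moves: "20 -26 12 0;40 -53 25 0;62 -81 38 0;84 -110 52 0;106 -139 65 0;122 -160 75 0;133 -175 85 0;133 -175 100 0;133 -175 115 0;133 -175 115 0"

```text
clock: 3.87
position: [0.5975, -0.1816, 0.0287]
tool_rot: [-3.141, 0.004, -0.147]
force: [0.1, -0.5, -0.5]
grip_width: 0.0613
```

Run:
```python
from h import *
s=bot.observe();print(s["clock"],s["position"],s["tool_rot"],s["force"],go(.6004,-.181,.002))
p=bot.grab_frame("scene");cv2.imwrite("pics/s1.png",cv2.resize(p["frame"][180:340,130:340,::-1],None,fx=3.5,fy=3.5))
```

```text
3.8667 [ 0.5974939  -0.18161853  0.02868256] [-3.14130663  0.00360129 -0.14739563] [ 0.09930698 -0.52134585 -0.53704739] [ 2.7840e+00 -1.0390e+00  2.6683e+01  2.0000e-03]
```

View pics/s1.png

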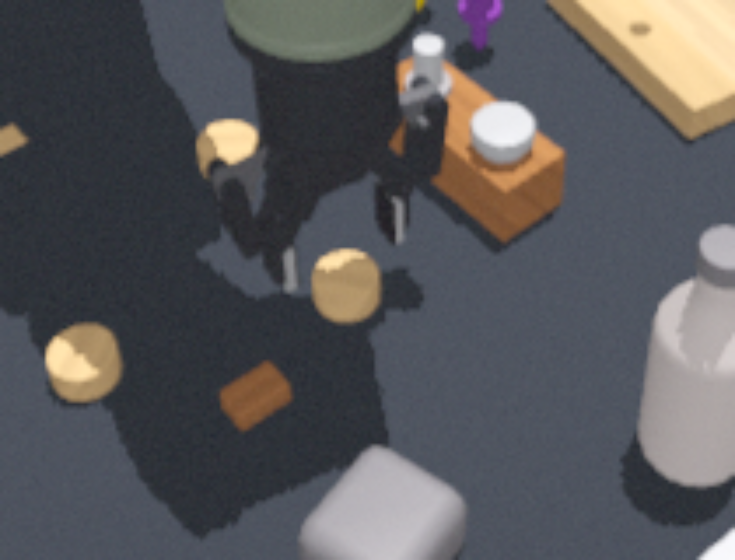

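Emit:
move_arm:
  moves: "1 0 8 0;2 0 18 0;2 0 26 0;2 0 26 0;2 0 26 0;2 0 26 0;2 0 26 0;2 0 26 0;2 0 26 0;2 0 26 0"

```text
clock: 4.75
position: [0.6008, -0.1827, 0.0055]
tool_rot: [-3.142, -0.0, -0.148]
force: [-1.1, -0.1, 0.9]
grip_width: 0.0613
```

Emit:
move_arm:
  moves: "0 0 0 0;0 0 0 0;0 0 0 0;0 0 0 0;0 0 0 0;0 0 -5 0;0 0 -20 0;0 0 -50 0;0 0 -85 0;0 0 -120 0"
  grip: 0.3
  grip_force: 40

```text
clock: 5.58
position: [0.6002, -0.1826, 0.1266]
tool_rot: [-3.142, 0.001, -0.148]
force: [0.7, 0.8, 0.1]
grip_width: 0.0382
```

Run:
```python
from h import *
s=bot.observe();print(s["clock"],s["position"],s["tool_rot"],s["force"],s["grip_width"],go(*jig(.035,.014),.045))
```

```text
5.5833 [ 0.6002156  -0.18262912  0.12664152] [-3.14151982e+00  9.64223521e-04 -1.48212894e-01] [0.72306822 0.75554593 0.12380165] 0.03819331358023992 [-4.9597e+01 -3.4352e+02  8.1642e+01  1.0000e-03]
```

Emit:
move_arm:
  moves: "-4 -25 0 0;-9 -62 0 0;-14 -100 0 0;-20 -138 0 0;-25 -176 0 0;-31 -214 0 0;-36 -252 0 0;-42 -290 20 0;-47 -325 45 0;-50 -343 65 0"

```text
clock: 6.42
position: [0.6016, 0.1686, 0.06]
tool_rot: [-3.139, -0.001, -0.145]
force: [0.2, 0.4, 0.2]
grip_width: 0.0384
```

Emit:
move_arm:
  moves: "0 0 10 0;0 0 25 0;0 0 35 0;0 0 45 0;0 0 49 0;0 0 49 0;0 0 49 0;0 0 49 0;0 0 49 0;0 0 49 0"

```text
clock: 7.25
position: [0.6021, 0.1639, 0.0116]
tool_rot: [-3.141, -0.0, -0.148]
force: [0.3, 0.3, 0.8]
grip_width: 0.0384
```

Run:
```python
from h import *
s=bot.observe();print(s["clock"],s["position"],s["tool_rot"],s["force"],s["grip_width"],go(*jig(.035,.014),.010))
```

```text
7.25 [0.60211064 0.1638561  0.01158361] [-3.14131594e+00 -3.56501270e-04 -1.48478229e-01] [0.3004066  0.26436527 0.7877223 ] 0.03844719043233248 [-3.050e-01 -5.540e-01  1.584e+00  1.000e-03]
```

Emit:
move_arm:
  moves: "0 0 1 0;0 0 1 0;0 0 1 0;0 0 1 0;0 0 1 0;0 0 1 0;0 0 -10 0;0 0 -40 0;0 0 -80 0;0 0 -115 0"
  grip: 0.63

```text
clock: 8.08
position: [0.6017, 0.1638, 0.1287]
tool_rot: [3.142, 0.0, -0.148]
force: [0.5, 1.0, 0.2]
grip_width: 0.0536
```

Run:
```python
from h import *
s=bot.observe();print(s["clock"],s["position"],s["tool_rot"],s["force"],s["grip_width"],go(.4616,-.174,.0045))
```

```text
8.0833 [0.60172283 0.16378169 0.1287343 ] [ 3.14158800e+00  9.71519464e-05 -1.48360895e-01] [0.48646177 1.0041424  0.18086213] 0.053615783170393304 [-8.86540e+01  3.54784e+02  1.24234e+02  1.00000e-03]
```

Emit:
move_arm:
  moves: "-6 25 0 0;-16 63 0 0;-26 102 0 0;-36 141 0 0;-45 180 0 0;-55 219 0 0;-64 257 0 0;-74 295 0 0;-83 332 5 0;-89 355 30 0"
  grip: 0.72

```text
clock: 8.92
position: [0.4616, -0.1782, 0.0995]
tool_rot: [3.14, -0.006, -0.151]
force: [1.7, -1.2, -0.6]
grip_width: 0.0613
```

Emit:
move_arm:
  moves: "0 0 30 0;0 0 55 0;0 0 75 0;0 0 88 0;0 0 93 0;0 0 94 0;0 0 94 0;0 0 94 0;0 0 94 0;0 0 94 0"

```text
clock: 9.75
position: [0.4619, -0.1742, 0.0031]
tool_rot: [3.141, -0.001, -0.148]
force: [0.7, 0.3, 0.5]
grip_width: 0.0615
```

Run:
```python
from h import *
s=bot.observe();print(s["clock"],s["position"],s["tool_rot"],s["force"],s["grip_width"],go(.4616,-.174,.0045))
```

```text
9.75 [ 0.46189419 -0.17415006  0.00308168] [ 3.14146488e+00 -1.20465880e-03 -1.48269846e-01] [0.73147393 0.33954948 0.51378729] 0.06153770166883478 [-3.130e-01 -1.050e-01 -1.418e+00  1.000e-03]
```

Emit:
move_arm:
  moves: "0 0 -1 0;0 0 -1 0;0 0 -1 0;0 0 -1 0;0 0 -1 0;0 0 -5 0;0 0 -20 0;0 0 -50 0;0 0 -85 0;0 0 -120 0"
  grip: 0.3

```text
clock: 10.58
position: [0.4609, -0.1739, 0.1236]
tool_rot: [-3.141, 0.001, -0.148]
force: [0.7, 0.5, 1.0]
grip_width: 0.0384
```

Run:
```python
from h import *
s=bot.observe();print(s["clock"],s["position"],s["tool_rot"],s["force"],s["grip_width"],go(*jig(-.035,.014),.045))
```

```text
10.5833 [ 0.46087281 -0.1738818   0.12361352] [-3.14141704e+00  1.13703185e-03 -1.48231565e-01] [0.72699161 0.49202834 0.95323112] 0.0383842244263426 [ 1.95030e+01 -3.55501e+02  7.86140e+01  1.00000e-03]
```

Emit:
move_arm:
  moves: "1 -25 0 0;3 -63 0 0;6 -102 0 0;8 -141 0 0;10 -180 0 0;12 -219 0 0;14 -257 0 0;16 -295 10 0;18 -332 35 0;20 -356 60 0"

```text
clock: 11.42
position: [0.5346, 0.1789, 0.0628]
tool_rot: [-3.139, -0.002, -0.146]
force: [0.7, 0.9, -0.1]
grip_width: 0.0382
```

Emit:
move_arm:
  moves: "0 0 10 0;0 0 25 0;0 0 40 0;0 0 48 0;0 0 52 0;0 0 53 0;0 0 53 0;0 0 53 0;0 0 53 0;0 0 53 0"

```text
clock: 12.25
position: [0.5341, 0.1752, 0.0098]
tool_rot: [-3.141, -0.001, -0.148]
force: [0.0, -0.4, 0.2]
grip_width: 0.0383
```

Run:
```python
from h import *
s=bot.observe();print(s["clock"],s["position"],s["tool_rot"],s["force"],s["grip_width"],go(*jig(-.035,.014),.010))
```

```text
12.25 [0.53413231 0.17515344 0.0098205 ] [-3.14113632e+00 -6.98338394e-04 -1.48378872e-01] [ 0.04343982 -0.3506064   0.16421987] 0.03834241064464653 [-1.404e+00  5.260e-01 -1.800e-01  1.000e-03]
```

Emit:
move_arm:
  moves: "0 0 0 0;0 0 0 0;0 0 0 0;0 0 0 0;0 0 0 0;0 0 -10 0;0 0 -40 0;0 0 -80 0;0 0 -120 0;0 0 -160 0"
  grip: 0.63

```text
clock: 13.08
position: [0.5334, 0.1749, 0.1718]
tool_rot: [-3.142, 0.0, -0.148]
force: [1.2, -0.6, -0.8]
grip_width: 0.0538
```

Emit:
move_arm:
  moves: "0 0 -30 0;0 0 -50 0;0 0 -55 0;0 0 -55 0;0 0 -55 0;0 0 -55 0;0 0 -55 0;0 0 -55 0;0 0 -55 0;0 0 -55 0"
  grip: 0

```text
clock: 13.92
position: [0.5337, 0.175, 0.2239]
tool_rot: [3.141, 0.001, -0.148]
force: [-1.7, -0.4, 1.0]
grip_width: 0.0001
```

Run:
```python
from h import *
np.set_printoptions(precision=4,suppress=True)
s=bot.observe();print(s["clock"],s["position"],s["tool_rot"],s["force"],s["grip_width"],go(*jig(0,.155),.225))
for n in("top","scene"):
    p=bot.grab_frame(n);C=cloud(p);cv2.imwrite(f"pics/{n}2.png",cv2.resize(p["frame"][...,::-1],(768,576)))
    m0=(abs(C[...,2]-.025)<.003)
    for x in(.035,-.035):
        j=jig(x,.014);m=m0&(np.hypot(C[...,0]-j[0],C[...,1]-j[1])<.027);P=C[m];print(n,j,(P[:,:2].max(0)+P[:,:2].min(0))/2,np.ptp(P[:,:2],axis=0),len(P),np.median(P[:,2]))
```

```text
13.9167 [0.5337 0.175  0.2239] [ 3.1412  0.0006 -0.1483] [-1.6758 -0.4074  1.0345] 0.00010947311258657422 [  34.095 -140.635   -1.119    0.001]
top (np.float64(0.6018904907738135), np.float64(0.16444915526376463)) [0.6001 0.1633] [0.0381 0.0385] 271 0.02435283773073904
top (np.float64(0.5326660892577456), np.float64(0.1748406053426625)) [0.5331 0.1748] [0.0388 0.0388] 282 0.0244655347280609
scene (np.float64(0.6018904907738135), np.float64(0.16444915526376463)) [0.603  0.1614] [0.0375 0.0392] 132 0.02436058419831877
scene (np.float64(0.5326660892577456), np.float64(0.1748406053426625)) [0.5351 0.174 ] [0.0389 0.0388] 124 0.02433844355648751
```

View pics/scene2.png

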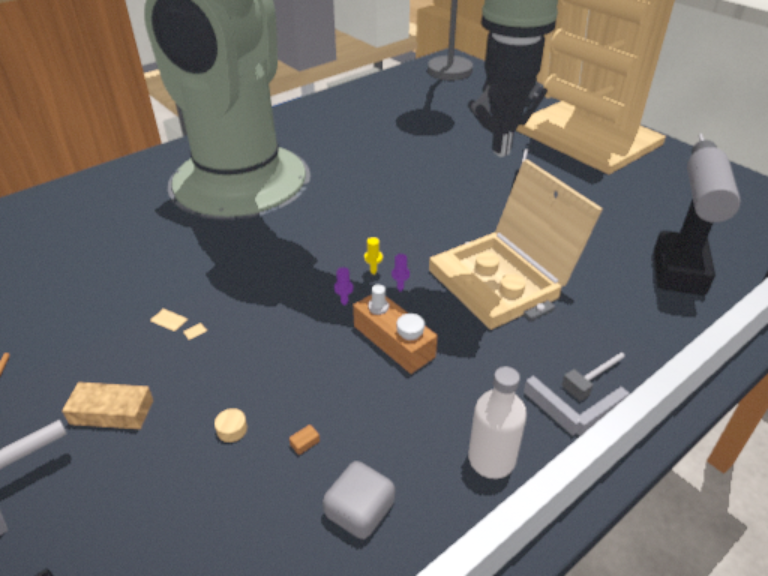

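Run:
```python
import numpy as np
from h import jig
np.set_printoptions(precision=3,suppress=True)
a=-.149;c=np.array([np.cos(a),np.sin(a)]);e=np.array([-np.sin(a),np.cos(a)])
for n in("top","scene"):
    C=np.load(n+".npy").reshape(-1,3).astype(float);D=C[:,:2]-np.array([.5652,.1558]);x=D@c;y=D@e;z=C[:,2]
    m=(abs(x)<.22)&(y>.135)&(y<.4)&(z>.02)
    h,_,_=np.histogram2d(x[m],y[m],bins=[np.arange(-.22,.23,.04),np.arange(.12,.41,.04)])
    print(n);print(h.astype(int)); 
    if m.any():print(z[m].max(), (y[m&(abs(x)<.1)].min() if (m&(abs(x)<.1)).any() else None))
```

```text
top
[[   0   32  245   22    0    0    0]
 [   0   77   21    0    0    0    0]
 [   0    0    0    0    0    0    0]
 [   0    0    0    0    0    0    0]
 [   0    0    0    0    0    0    0]
 [   0    0    0    0    0    0    0]
 [   0    0    0    0    0    0    0]
 [   0    0    0   37  306    1    0]
 [   0    0   39 1283  844  145    0]
 [   0    0  421 1207  143    1    0]
 [   0    0    0  161   47    0    0]]
0.2062512371818206 0.27271888215281587
scene
[[  0   1   4   0   0   0   0]
 [  0   0   0   0   0   0   0]
 [  0   0   0   0   0   0   0]
 [  0   0   0   0   0   0   0]
 [  0   0   0   0   0   0   0]
 [  0   0   0   0   0   0   0]
 [  0   0   0   0   0  13   9]
 [  0   0   0   7 130  65  19]
 [  0   0   7 326 266  56   0]
 [  0   0 396 787 177  17   0]
 [  0   0  15 592  31   0   0]]
0.20634336715523793 0.2769349062582099
```

Emit:
move_arm:
  moves: "5 -20 0 0;12 -50 0 0;20 -85 0 0;28 -115 0 0;34 -138 0 0;34 -141 10 0;34 -141 35 0;34 -141 65 0;34 -141 88 0;34 -141 94 0"

```text
clock: 14.85
position: [0.5866, 0.3085, 0.1264]
tool_rot: [3.138, 0.004, -0.148]
force: [-1.0, -1.7, -0.2]
grip_width: 0.0004
```

Emit:
move_arm:
  moves: "0 5 0 0;0 15 0 0;0 30 0 0;0 45 0 0;0 60 0 0;0 72 0 0;0 84 0 0;0 95 2 0;0 105 4 0;0 115 7 0"

```text
clock: 15.68
position: [0.5712, 0.1948, 0.1232]
tool_rot: [-3.141, -0.0, -0.148]
force: [0.9, 1.3, -0.2]
grip_width: -0.0002
```

Run:
```python
from h import *
np.set_printoptions(precision=4,suppress=True)
s=bot.observe();print(s["clock"],s["position"],s["force"],s["grip_width"],go(*jig(0,.0),.0))
p=bot.grab_frame("scene");cv2.imwrite("pics/s3.png",cv2.resize(p["frame"][60:220,250:460,::-1],None,fx=3,fy=3))
```

```text
15.6833 [0.5712 0.1948 0.1232] [ 0.8955  1.3069 -0.2335] -0.00018764193097364995 [ -0.169  39.502 123.172   0.001]
```

View pics/s3.png

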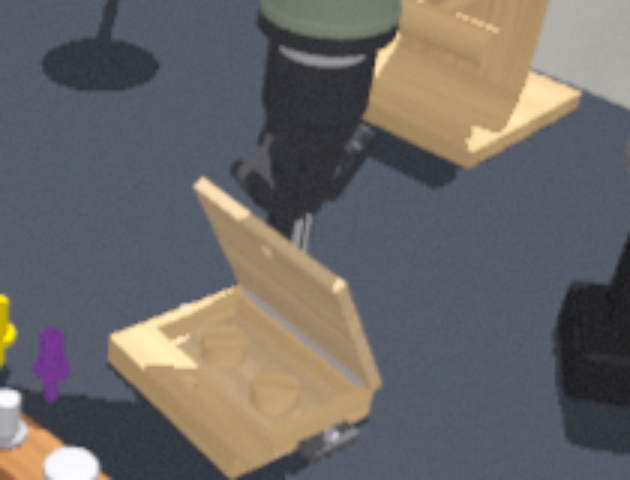

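Emit:
move_arm:
  moves: "0 6 4 0;0 13 8 0;0 25 16 0;0 35 26 0;0 44 36 0;0 51 48 0;0 57 60 0;0 60 69 0;0 62 77 0;0 63 82 0"

```text
clock: 16.57
position: [0.5615, 0.1329, 0.0401]
tool_rot: [3.141, 0.001, -0.148]
force: [-0.5, 0.2, 0.5]
grip_width: 0.0002
```

Emit:
move_arm:
  moves: "0 0 1 0;0 0 2 0;0 0 3 0;0 0 4 0;0 0 5 0;0 0 6 0;0 0 6 0;0 0 6 0;0 0 6 0;0 0 6 0"

```text
clock: 17.4
position: [0.5622, 0.1335, 0.0356]
tool_rot: [-3.141, -0.0, -0.148]
force: [-1.4, -1.5, 4.7]
grip_width: -0.0001
```

Emit:
move_arm:
  moves: "0 0 1 0;0 0 2 0;0 0 2 0;0 0 2 0;0 0 2 0;0 0 2 0;0 0 2 0;0 0 2 0;0 0 2 0;0 0 2 0"

```text
clock: 18.23
position: [0.5623, 0.1334, 0.0347]
tool_rot: [-3.141, -0.001, -0.148]
force: [-7.4, -3.6, 27.5]
grip_width: 0.0
```

Emit:
move_arm:
  moves: "0 0 -2 0;0 0 -12 0;0 0 -40 0;0 0 -80 0;0 0 -90 0;0 25 -90 0;0 60 -90 0;0 95 -90 0;0 130 -90 0;0 150 -90 0"
  grip: 0.55

```text
clock: 19.07
position: [0.5393, -0.0185, 0.1239]
tool_rot: [3.141, -0.001, -0.151]
force: [0.1, -1.2, 0.1]
grip_width: 0.0472
```

Run:
```python
from h import *
np.set_printoptions(precision=4,suppress=True)
s=bot.observe();print(s["clock"],s["position"],s["tool_rot"],s["force"],s["grip_width"],go(.527,-.0578,.055))
o=np.array([.5652,.1558]);a=-.149;ex=np.array([np.cos(a),np.sin(a)]);ey=np.array([-np.sin(a),np.cos(a)])
for n in("top","scene"):
    p=bot.grab_frame(n);C=cloud(p).astype(float);D=C[...,:2]-o;x=D@ex;y=D@ey;z=C[...,2]
    m=(abs(x)<.075)&(y>-.065)&(y<.06)&(z>.03)&(z<.06);print(n,"lid z=a*y+b",np.polyfit(y[m],z[m],1),m.sum(),[(r["at"],r["conf"],w(p,r["at"],.038)) for r in bot.pinpoint(p,"lid_hole")[:2]])
    m=(abs(x)<.015)&(abs(y+.05)<.015)&(z<.033);print("hole low pts",m.sum(),x[m].mean(),y[m].mean())
    m=(z>.045)&(np.hypot(C[...,0]-.527,C[...,1]+.058)<.022);T=C[m];T=T[T[:,2]>.079];print("pin",(T[:,:2].max(0)+T[:,:2].min(0))/2,len(T))
    cv2.imwrite(f"pics/{n}4.png",p["frame"][...,::-1])
```

```text
19.0667 [ 0.5393 -0.0185  0.1239] [ 3.1407 -0.0007 -0.1508] [ 0.0823 -1.2355  0.111 ] 0.047166706798419236 [-6.226 40.68  68.937 -0.002]Traceback (most recent call last):
  File "<stdin>", line 7, in <module>
    raise TypeError("expected non-empty vector for x")
TypeError: expected non-empty vector for x
```

Emit:
move_arm:
  moves: "-3 15 0 0;-6 35 0 0;-7 41 0 0;-7 41 0 0;-7 41 0 0;-7 41 0 0;-7 41 0 0;-7 41 0 0;-7 41 0 0;-7 41 0 0"

```text
clock: 19.95
position: [0.5269, -0.054, 0.1233]
tool_rot: [-3.142, 0.0, -0.148]
force: [0.0, -0.2, 0.4]
grip_width: 0.0469
```

Run:
```python
from h import *
np.set_printoptions(precision=4,suppress=True)
s=bot.observe();print(s["clock"],s["position"],s["tool_rot"],s["force"],s["grip_width"],go(.5265,-.0575,.055))
o=np.array([.5652,.1558]);a=-.149;ex=np.array([np.cos(a),np.sin(a)]);ey=np.array([-np.sin(a),np.cos(a)])
fr=[]
for n in("top","scene"):
    p=bot.grab_frame(n);C=cloud(p).astype(float);D=C[...,:2]-o;x=D@ex;y=D@ey;z=C[...,2]
    m=(abs(x)<.075)&(y>-.065)&(y<.06)&(z>.03)&(z<.06)
    if m.sum()>50:print(n,"lid z=a*y+b",np.polyfit(y[m],z[m],1),m.sum())
    print([(r["at"],round(r["conf"],2),w(p,r["at"],.038)) for r in bot.pinpoint(p,"lid_hole")[:2]])
    m=(abs(x)<.015)&(abs(y+.05)<.015)&(z<.033);print("hole low pts",m.sum(),C[m].mean(0) if m.any() else 0)
    fr.append(p["frame"][80:300,110:400,::-1])
cv2.imwrite("pics/s4.png",cv2.resize(np.hstack(fr),None,fx=1.37,fy=1.9))
```

```text
19.95 [ 0.5269 -0.054   0.1233] [-3.1415  0.0001 -0.1477] [ 0.022  -0.241   0.3991] 0.04693027248170293 [ 0.09   3.476 68.259  0.001]
top lid z=a*y+b [-0.0221  0.0377] 2120
[]
hole low pts 0 0
scene lid z=a*y+b [-0.0217  0.0379] 1928
[([312.8, 183.1], 0.83, array([0.5586, 0.1067, 0.038 ]))]
hole low pts 10 [0.5542 0.1122 0.0297]
```

View pics/s4.png

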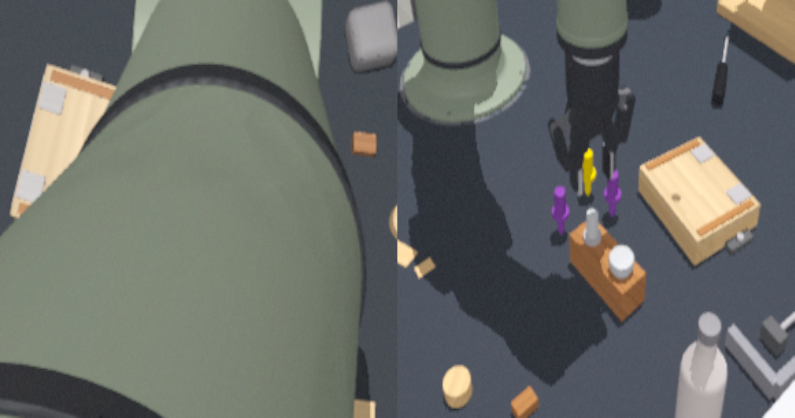

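Emit:
move_arm:
  moves: "0 3 10 0;0 3 25 0;0 3 40 0;0 3 52 0;0 3 60 0;0 3 66 0;0 3 67 0;0 3 67 0;0 3 67 0;0 3 67 0"

```text
clock: 20.98
position: [0.5268, -0.0574, 0.0569]
tool_rot: [-3.141, -0.001, -0.148]
force: [-0.5, -0.7, -0.1]
grip_width: 0.0467
```

Run:
```python
from h import *
np.set_printoptions(precision=4,suppress=True)
s=bot.observe();print(s["clock"],s["position"],s["tool_rot"],s["force"],s["grip_width"])
p=bot.grab_frame("scene");cv2.imwrite("pics/s5.png",cv2.resize(p["frame"][150:260,190:320,::-1],None,fx=5,fy=5))
```

```text
20.9833 [ 0.5268 -0.0574  0.0569] [-3.1415 -0.0009 -0.1482] [-0.4569 -0.6738 -0.1008] 0.046730024571045116
```

View pics/s5.png

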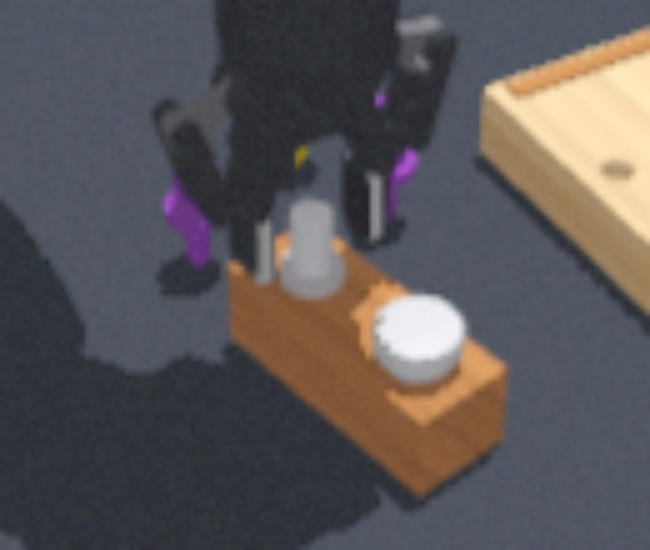

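Emit:
move_arm:
  moves: "0 0 1 0;0 0 1 0;0 0 1 0;0 0 1 0;0 0 1 0;0 0 1 0;0 0 1 0;0 0 1 0;0 0 1 0;0 0 1 0"
  grip: 0
  grip_force: 100

```text
clock: 21.87
position: [0.5265, -0.0573, 0.0557]
tool_rot: [-3.142, -0.0, -0.148]
force: [-2.3, 0.2, 9.4]
grip_width: 0.0174
```

Emit:
move_arm:
  moves: "0 0 -5 0;0 0 -15 0;0 0 -30 0;0 0 -45 0;0 0 -60 0;0 0 -72 0;0 0 -80 0;0 0 -80 0;0 0 -80 0;0 0 -80 0"

```text
clock: 22.7
position: [0.5261, -0.0573, 0.1348]
tool_rot: [3.142, 0.001, -0.148]
force: [0.3, -1.1, -1.1]
grip_width: 0.0174
```

Run:
```python
from h import *
np.set_printoptions(precision=4,suppress=True)
s=bot.observe();P=s["position"];print(s["clock"],P,s["tool_rot"],s["force"],s["grip_width"])
print(go(.5578,.1070,P[2]))
p=bot.grab_frame("scene")
print("pin pts",[(r["at"],round(r["conf"],2),w(p,r["at"],P[2]-.043)) for r in bot.pinpoint(p,"pin")[:5]])
C=cloud(p).astype(float);z=C[...,2]-P[2]
for lo,hi in((-.03,-.012),(-.04,-.014)):pass
for h in(-.030,-.02,-.007,0,.01):
    m=(abs(z-h)<.004)&(np.hypot(C[...,0]-P[0],C[...,1]-P[1])<.035);print(h,m.sum(),C[m].mean(0) if m.any() else 0,(C[m].min(0),C[m].max(0)) if m.any() else 0)
u=p["frame"];cv2.imwrite("pics/s6.png",cv2.resize(u[130:240,190:340,::-1],None,fx=5,fy=5))
```

```text
22.7 [ 0.5261 -0.0573  0.1348] [ 3.1415  0.0007 -0.1482] [ 0.2742 -1.1176 -1.1311] 0.01742374024924966
[   7.111 -167.183   -0.       0.001]
pin pts [([252.0, 186.9], 0.76, array([ 0.525 , -0.0544,  0.0918])), ([227.8, 201.5], 0.49, array([ 0.5291, -0.1237,  0.0918])), ([268.2, 195.1], 0.49, array([ 0.5682, -0.0447,  0.0918]))]
-0.03 16 [ 0.5311 -0.0606  0.1048] (array([ 0.526 , -0.0653,  0.101 ]), array([ 0.5343, -0.0544,  0.1085]))
-0.02 7 [ 0.5321 -0.0611  0.1136] (array([ 0.5276, -0.0646,  0.1122]), array([ 0.5347, -0.0558,  0.1161]))
-0.007 62 [ 0.5359 -0.0623  0.1279] (array([ 0.52  , -0.0733,  0.124 ]), array([ 0.5449, -0.0457,  0.1316]))
0 28 [ 0.5358 -0.0617  0.135 ] (array([ 0.5294, -0.075 ,  0.1309]), array([ 0.5449, -0.0491,  0.1384]))
0.01 61 [ 0.5339 -0.0622  0.145 ] (array([ 0.5161, -0.0809,  0.141 ]), array([ 0.5404, -0.037 ,  0.1488]))
```

View pics/s6.png

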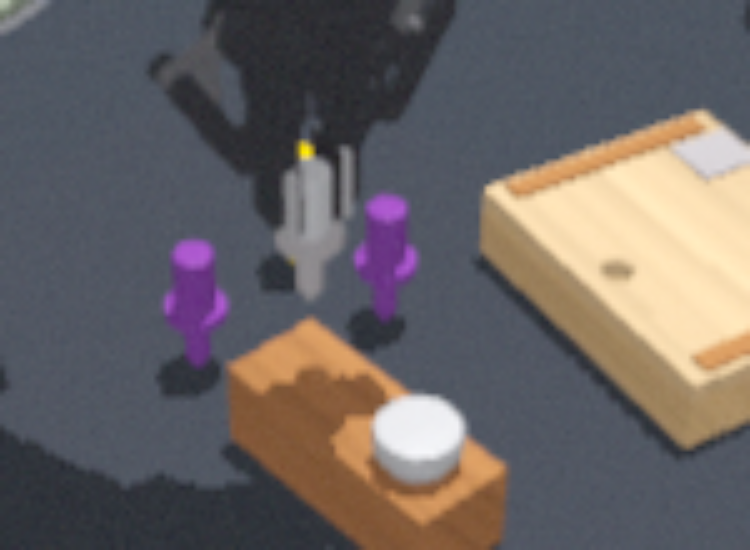

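Emit:
move_arm:
  moves: "1 -15 0 0;1 -38 0 0;2 -65 0 0;3 -92 0 0;4 -118 0 0;5 -140 0 0;6 -156 10 0;6.5 -165 25 0;6.5 -167.4 36 0;6.5 -167.4 40 0"

```text
clock: 23.63
position: [0.5565, 0.1075, 0.0931]
tool_rot: [3.14, 0.003, -0.147]
force: [-0.3, -0.1, -2.2]
grip_width: 0.0171
```

Emit:
move_arm:
  moves: "0 0 0 0;0 0 0 0;0 0 0 0;0 0 0 0;0 0 0 0;0 0 0 0;0 0 0 0;0 0 0 0;0 0 0 0;0 0 0 0"

```text
clock: 24.47
position: [0.5576, 0.1073, 0.0953]
tool_rot: [-3.142, -0.0, -0.148]
force: [0.2, 0.5, -1.3]
grip_width: 0.0175
```

Run:
```python
from h import *
np.set_printoptions(precision=4,suppress=True)
s=bot.observe();P=s["position"];print(s["clock"],P,s["tool_rot"],s["force"],s["grip_width"],go(.5573,.1073,P[2]))
p=bot.grab_frame("scene")
print("pin",[(r["at"],round(r["conf"],2),w(p,r["at"],P[2]-.0427)) for r in bot.pinpoint(p,"pin")[:5]])
print("lh",[(r["at"],round(r["conf"],2),w(p,r["at"],.0396)) for r in bot.pinpoint(p,"lid_hole")[:5]])
# expected pixels of the pin tip if at TCP, and of the hole
K=p["K"]
def px(X):
    c=R(p).T@(np.array(X)-p["eye"]);return K[0,2]+K[0,0]*c[0]/-c[2],K[1,2]-K[1,1]*c[1]/-c[2]
print("tip exp",px([P[0],P[1],P[2]-.0427]),"hole exp",px([.5573,.1073,.0396]))
np.save("C6.npy",cloud(p))
cv2.imwrite("pics/s7.png",cv2.resize(p["frame"][140:220,270:370,::-1],None,fx=7.5,fy=7.5,interpolation=cv2.INTER_CUBIC))
```

```text
24.4667 [0.5576 0.1073 0.0953] [-3.1416 -0.     -0.1482] [ 0.1591  0.4838 -1.325 ] 0.01754238470792269 [-0.274 -0.002 -0.     0.001]
pin [([312.8, 183.2], 0.53, array([0.5704, 0.0931, 0.0526])), ([249.7, 181.8], 0.51, array([ 0.4713, -0.0181,  0.0526])), ([225.3, 200.9], 0.47, array([ 0.4884, -0.1026,  0.0526]))]
lh [([312.6, 182.2], 0.97, array([0.5572, 0.1073, 0.0396]))]
tip exp (np.float64(313.17227006396257), np.float64(178.11408766846583)) hole exp (np.float64(312.6432088077853), np.float64(182.22959871852706))
```

View pics/s7.png

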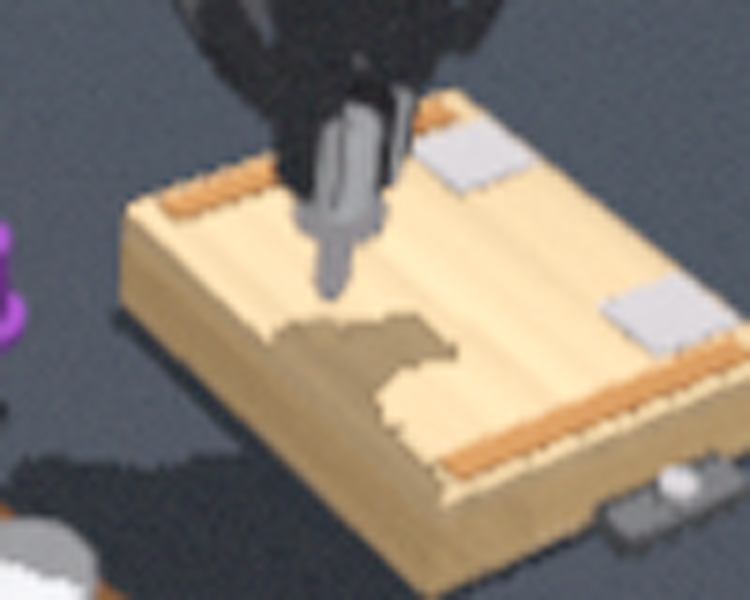

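Run:
```python
from h import *
np.set_printoptions(precision=2,suppress=True,linewidth=200)
b=cv2.resize(cv2.imread("pics/s6.png"),(150,110),interpolation=cv2.INTER_AREA).astype(float)
g=b[...,1]; rr=slice(48,60);cc=slice(115,132)   # hole about col 123,row 54
print(g[rr,cc].astype(int))
G=g[rr,cc];W=np.clip(np.median(G)-15-G,0,None);r,c=np.indices(G.shape)
print("hole px s6",190+115+(W*c).sum()/W.sum(),130+48+(W*r).sum()/W.sum())
p=bot.grab_frame("scene");f=p["frame"].astype(int)
print("cols 304..325"); 
for v in range(164,190): print(v,f[v,304:326,2].tolist())
def px(X):
    K=p["K"];c=R(p).T@(np.array(X)-p["eye"]);return np.array([K[0,2]+K[0,0]*c[0]/-c[2],K[1,2]-K[1,1]*c[1]/-c[2]])
P=bot.observe()["position"]
print("tcp-axis at tip,collar bottom",px([P[0],P[1],P[2]-.0427]),px([P[0],P[1],P[2]-.0107]))
print("px per mm x,y",px([.5583,.1073,.0396])-px([.5573,.1073,.0396]),px([.5573,.1083,.0396])-px([.5573,.1073,.0396]))
```

```text
[[222 225 227 228 228 227 226 225 224 225 227 228 230 230 229 226 225]
 [219 221 224 227 227 227 227 226 224 224 224 226 228 230 229 228 226]
 [218 219 221 223 226 226 225 225 224 224 223 224 226 229 230 230 229]
 [220 218 219 220 222 221 216 212 210 213 218 222 223 226 228 229 230]
 [222 220 218 217 216 202 188 181 177 186 200 212 221 224 225 227 228]
 [221 222 219 218 210 181 157 152 153 156 167 189 215 224 224 225 227]
 [209 222 222 219 212 185 158 152 152 151 151 180 215 224 224 224 226]
 [176 207 220 222 218 205 187 176 174 174 176 204 222 226 226 225 224]
 [146 175 202 219 222 218 210 204 203 204 207 220 225 227 227 226 224]
 [138 145 167 201 219 222 220 217 215 215 218 224 226 227 227 226 225]
 [137 138 144 167 198 218 222 220 218 216 217 220 224 226 226 226 226]
 [136 138 139 145 168 199 218 223 221 218 217 218 220 222 225 226 226]]
hole px s6 309.6280701754386 185.7233918128655
cols 304..325
164 [96, 94, 89, 77, 54, 56, 55, 53, 124, 144, 140, 131, 161, 168, 165, 143, 87, 80, 144, 176, 182, 180]
165 [91, 142, 153, 152, 112, 64, 51, 62, 125, 147, 132, 138, 164, 168, 161, 145, 
[... 2185 characters left out ...]
1, 113, 114, 116, 119, 115]
185 [106, 141, 124, 114, 113, 104, 106, 111, 109, 111, 110, 111, 112, 114, 115, 114, 114, 113, 116, 114, 114, 116]
186 [107, 109, 111, 115, 110, 110, 108, 110, 109, 110, 108, 108, 115, 112, 114, 115, 112, 113, 109, 114, 116, 115]
187 [106, 108, 107, 111, 115, 113, 111, 107, 109, 109, 107, 110, 110, 114, 115, 114, 112, 113, 112, 112, 114, 114]
188 [99, 107, 109, 109, 113, 114, 116, 112, 110, 110, 108, 109, 111, 112, 117, 112, 114, 115, 117, 110, 110, 113]
189 [94, 102, 104, 108, 110, 110, 111, 119, 113, 110, 111, 106, 105, 107, 110, 111, 115, 115, 114, 151, 159, 157]
tcp-axis at tip,collar bottom [313.17 178.13] [314.34 167.56]
px per mm x,y [0.3 0.2] [ 0.29 -0.17]
```

Emit:
move_arm:
  moves: "0 0 4 0;0 0 8 0;0 0 12 0;0 0 15 0;0 0 18 0;0 0 21 0;0 0 24 0;0 0 24 0;0 0 24 0;0 0 24 0"

```text
clock: 25.5
position: [0.5577, 0.1073, 0.0714]
tool_rot: [-3.141, -0.0, -0.148]
force: [-0.2, -0.8, -1.8]
grip_width: 0.0171
```

Emit:
move_arm:
  moves: "0 0 2 0;0 0 4 0;0 0 6 0;0 0 8 0;0 0 10 0;0 0 12 0;0 0 14 0;0 0 16 0;0 0 18 0;0 0 18 0"

```text
clock: 26.33
position: [0.5574, 0.1072, 0.0529]
tool_rot: [3.141, 0.001, -0.148]
force: [-0.7, 0.8, -1.3]
grip_width: 0.0172
```

Emit:
move_arm:
  moves: "0 0 1 0;0 0 2 0;0 0 3 0;0 0 4 0;0 0 5 0;0 0 6 0;0 0 6 0;0 0 6 0;0 0 6 0;0 0 6 0"

```text
clock: 27.17
position: [0.5578, 0.1071, 0.0476]
tool_rot: [-3.142, -0.0, -0.149]
force: [-1.6, -1.9, 7.8]
grip_width: 0.0175
```

Emit:
move_arm:
  moves: "0 0 0.5 0;0 0 1 0;0 0 1 0;0 0 1 0;0 0 1 0;0 0 1 0;0 0 1 0;0 0 1 0;0 0 1 0;0 0 1 0"

```text
clock: 28.0
position: [0.5581, 0.1071, 0.0473]
tool_rot: [-3.141, -0.001, -0.149]
force: [-4.5, -2.5, 19.6]
grip_width: 0.0171
```

Run:
```python
from h import *
np.set_printoptions(precision=4,suppress=True)
s=bot.observe();print(s["clock"],s["position"],s["force"],s["grip_width"])
o=np.array([.5652,.1558]);a=-.149;ex=np.array([np.cos(a),np.sin(a)]);ey=np.array([-np.sin(a),np.cos(a)])
p=bot.grab_frame("scene");C=cloud(p).astype(float);D=C[...,:2]-o;x=D@ex;y=D@ey;z=C[...,2]
m=(abs(x)<.075)&(y>-.065)&(y<.05)&(z>.03)&(z<.043);print("lid",np.polyfit(y[m],z[m],1),m.sum(),np.median(z[m&(y<-.04)]))
cv2.imwrite("pics/s8.png",cv2.resize(p["frame"][130:230,240:370,::-1],None,fx=5,fy=5))
```

```text
28.0 [0.5581 0.1071 0.0473] [-4.5257 -2.5023 19.6395] 0.017144903691919917
lid [-0.0055  0.0362] 1280 0.03644990177871654
```

View pics/s8.png

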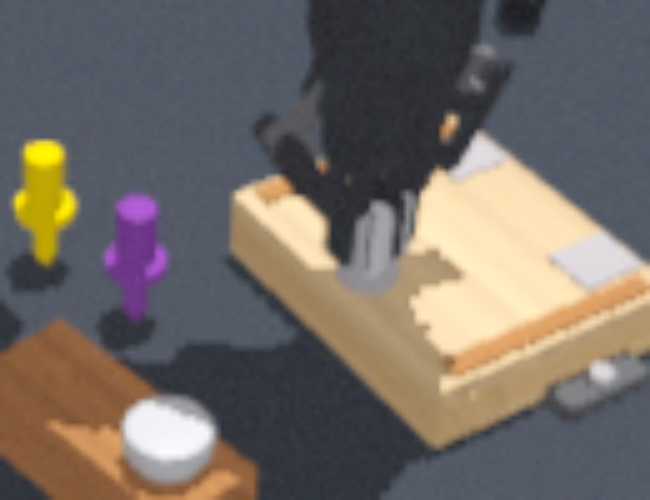

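```bash
python3 -c "
from workcell import bot
s=bot.observe();print(s['clock'],s['force'],s['grip_width']);print(bot.job_done())"
```

```text
28.05 [-3.93063177 -3.76056703 19.97602397] 0.01716955693512309
the job is handed in; nothing more can be done
None
```

I handed the job in at 28 s of the 72 s allowed, with the gripper still holding the metal pin and pressing the lid shut.

- **Discs:** two lie flat in the tray, checked in both cameras before I closed the lid. The third is still on the bench.
- **Lid:** I swung it over with shut fingers and pressed it down. That press peaked at 27.5 N.
- **Pin:** the long slim-headed metal pin went through the lid hole into the base hole without touching the sides enough to show a force. The short pin is still in the rack, and I left the purple and yellow look-alikes alone.
- **Final press:** about 20 N upward on the tool, on a firm stop: 12 N more moved it only 0.3 mm. The lid's front measured 36.4 mm above the bench, against 36 mm when fully shut.

**Readings that disagreed:**
- The fitted lid slope still read 0.0055 rad instead of 0 under the press. It had read 0.022 rad when sprung open, where about 0.03 was expected. I put this down to noise in the depth readings.
- The tool finished at 47.3 mm where I expected 46.7 mm, which is within my estimate of the grip height.
- The two cameras differed by 2–3 mm. I settled this using the placed discs and by comparing the pin with the hole in the same image.

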